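Caliper back into its instrument tray

TASK

Put the caliper back in the tray whose cutout has the caliper's outline (the other tray is cut for a T-shaped depth gauge): lay it over the cutout the right way round so that it rests on the spring rollers in the recess, and let go. Then press it down from above until both its jaw end and its tail are fully home on the recess floor. Leave the other parts on the bench where they are.

Things in the scene. Friction and masses are not known exactly. Their poses are not given: they have to be found in the camera images.
- caliper: Loose steel caliper lying flat, display up, about 260 g (varies), blade 13 mm thick. Origin on the underside, on the beam's centre line; x to the tail, z up. In mm: beam x -40 to 115, y -8 to 8; long jaw x -40 to -16 down to y -34, its tip x -35 to -21 down to y -50; short jaw x -35 to -21 up to y 24. Centre of mass near x 17, y -4.
- caliper_grip (a point): Middle of the caliper's black display housing, 20 mm above the underside, at x 16, y 0 of the caliper. The housing, x -10 to 42, y -13 to 13, z 13 to 27 mm, overhangs the beam by 5 mm on either side and is the place to grip (26 mm wide along y).
- caliper_head (a point): On the caliper's underside, on the beam's centre line between the jaws (x -28 mm of the caliper). The blade's top is 13 mm above it.
- caliper_tail (a point): On the caliper's underside, on the beam's centre line, 10 mm from the tail end (x 105 mm of the caliper). The blade's top is 13 mm above it.
- caliper_tray: The tray to use: fixed, black with a blue recess floor, 20 mm high, spans x -56 to 131, y -68 to 44 mm. Its cutout is the caliper's outline plus 1.5 mm on every side, 10 mm deep (floor at z 10). Its origin and axes are those of the caliper when home (same x, y, yaw), but at the tray's underside. Home, the blade stands 3 mm and the housing 17 mm above the tray's top.
- recess_head (a point): On the recess floor: where caliper_head lies when home. Two pairs of springy steel rollers stick out of the walls, facing each other across the beam at tray x -6 and x 85 mm; a caliper laid in squarely rests on them, its underside about 7 mm above the floor and 3 mm below the tray's top.
- recess_tail (a point): On the recess floor: where caliper_tail lies when home. One pair of rollers is 20 mm from here, the other near the housing. Pressing the caliper past a pair takes about 5 to 10 N (10 to 16 N for both at once), felt in the first 3 mm; after that it goes down easily to the floor, which is hard, and stays.
- depth_tray: The other tray, same outer size, material, depth and rollers, fixed, with a T-shaped cutout (crossbar 27 x 92 mm, stem 19 mm wide to x 116). The caliper does not fit it. Same kind of origin; spans x -56 to 131, y -56 to 56 mm.
- parallel: Bystander: loose steel parallel bar, 120 x 22 x 14 mm, origin under its centre.
- flange: Bystander: loose turned aluminium flange, 56 mm across, 24 mm high, origin under its centre.
- link: Bystander: loose aluminium link plate with two holes, 90 x 45 x 10 mm, origin under its centre.
There are look-alikes about, which are no part of the job. Several things have the shape of the caliper; the one meant has the colours described above. What is shaped like the caliper_tray but orange or turquoise is not meant.

How it is judged:
On the way, in this order (a step that is already met when the one before it is completed fails the run):
1. the caliper lies over its cutout the right way round, let go, and is not yet pressed home (horizontal distance between caliper_head and recess_head below 0.008 m and horizontal distance between caliper_tail and recess_tail below 0.008 m and z of caliper in the frame of recess_head between 0.003 and 0.0125 m and contact force between the fingers and caliper below 0.1 N), for 0.2 s.
2. the caliper is pressed home at both ends (horizontal distance between caliper_head and recess_head below 0.005 m and horizontal distance between caliper_tail and recess_tail below 0.005 m and z of caliper_head in the frame of recess_head below 0.0018 m and z of caliper_tail in the frame of recess_tail below 0.0018 m), for 0.1 s.
At the end, for the whole second after the job is handed in: The caliper lies still and flat in its own recess, display up, jaw end and tail each within 5 mm sideways of their places and within 1.8 mm of the recess floor (all of step 2 and angle between caliper's own z axis and vertical below 0.05 rad and linear speed of caliper below 0.02 m/s); the robot touches nothing.
It fails at once if a bystander (parallel bar, flange or link plate) is moved more than 25 mm (distance of any of parallel, flange, link from where it was at the start of the episode above 0.025 m).
It also fails if it takes over 48 s, if anything falls off the work surface, if the arm or the gripper's body presses on something with over 40 N, if the wrist force passes 120 N, or if a joint passes its speed limit or range.

ROBOT

A 6-joint arm with a two-finger parallel gripper is mounted at the origin on the work surface. World frame = base frame: x ahead of the robot, y to its left, z up, the work surface at z = 0. Lengths are in m, angles in rad, forces in N, time in s.
With the tool pointing down it reaches from about 0.225 to 0.725 m from the base axis. Payload 3.1 kg.
Tool frame: the origin (TCP) lies at the very end of the fingers, on their centre line; the grasp point (between the pads) lies 19 mm behind it (grasp_offset is the distance from the TCP to the grasp point, in m); z points along the fingers, y is the line along which they close (so a half turn about z gives the same grasp; the last joint's range is limited). The gripper opens to 85 mm and grips with 20 to 120 N. Pads are 22 mm wide; open, the fingers measure 114 mm over their backs; the gripper's body (76 mm by 85 mm) begins 54 mm behind the grasp point. The pads swing forward as they close: fully open they stand 13 mm farther back than shut.
Start: joints at [-1.286, 0.048, 0.099, 1.622, 0, 1.443], TCP at [0.211, -0.481, 0.231] pointing down, gripper open.
Joint ranges: [-2.91, 2.91], [-0.99, 1.94], [-1.21, 1.42], [-2.12, 2.29], [-1.49, 1.47], [-3.14, 3.14]. Speed limits (rad/s): [2.79, 2.79, 3.14, 3.14, 3.14, 3.14].

INTERFACE

Orientations are given as a unit quaternion [x, y, z, w].
In Python, from workcell import * gives the robot as it stands. The module is installed in compiled form; this text tells all that it offers.
- The arm moves only by the tool step_arm, never from a script. Its argument "rows" is a list that holds one entry, the list of rows, each a list of 5 numbers: the finger opening in cm, from 0 to 8.54, then the shift along the world's x, y, z in cm, then the turn about the world's z in rad. A call has 1 to 5 rows; each row shifts and turns the commanded pose from where the row before left it; what a row does not reach is not made up. A row lasts 1/8 s, in which the tool goes at most 62.5 mm and 10.7 degrees, less where a joint would pass 70% of its speed; a pose out of reach is approached as far as the arm can. A call is refused whole if a number of a shift passes 6.25 or a number of a turn 0.188, either way. A call with a gripper value outside its range is refused whole. The fingers move at their own pace and stop on an object; "newtons" is the grip in N (left out, the last holds). Time passes only in rows, so rows that do not move let the fingers close. It gives the time, the measured TCP pose, the force, the opening and the grip force at its end, in the units of the state.
- get_state(): the state, without advancing time (a new reading comes with each control period).
- grab_frame(name): name is "side" or "top"; returns a dict with "img" (400x640x3 uint8, red, green, blue), "z_map" (400x640 float32, m along the optical axis (not along the pixel's ray), 0 where there is no reading), "fx", "fy", "cx", "cy" (pixels), "k1" (the pictures are not rectified: a ray, as slopes to the right and down, at radius r is drawn at 1 + k1 r^2 times it, then the intrinsics apply), "rvec" (rotation vector, rad) and "tvec" (3), from world to camera coordinates, as OpenCV has them. Camera axes: x right, y down, z forward; pixel columns grow to the right and rows downward; lengths in m; the calibration is good to about 2 mm. A picture is of the moment at which its call begins.
- close_job(): hands the job in; it is judged then, once.
The state is a dict: "time_s": time; "joint_pos": joint angles; "dq": joint speeds; "effort": joint torques, N m; "eef_pos": TCP position; "ee_rot": TCP orientation; "ft_force": force on the tool from outside, world axes, zero at the start; "moment": the same for the moment, N m; "gripper_width": finger opening in m; "grip_force": force on a finger pad.
Only numpy, scipy, OpenCV 4.12 (cv2) and the standard library are available. Lean on these libraries where they do the work, as an engineer would, in place of code of your own. Each camera call takes 0.05 s, during which the arm holds its last target. There are 200 camera calls.

## Working session

There is one attempt and no reset: what is moved stays moved. The work goes in short steps, Python scripts to look and compute and a tool call to move; the robot and the scene stay as the last step left them, time stands still between calls to the robot, and variables do not carry over. Pictures are saved under pics/ and viewed, at most 10 in all, crops included, and the job is handed in when it is done.

Besides the shell and the picture viewer there is one more tool, called after ">>>" by a JSON object that holds its "api" and its "payload", one argument or row to a line. step_arm: Moves the arm, as the interface text tells. Its arguments: {"type":"object","properties":{"rows":{"type":"array","items":{"type":"array","items":{"type":"array","items":{"type":"number"}}}},"newtons":{"type":"number"}},"required":["rows"]}

```bash
mkdir -p pics; cat > h.py <<'E'
from workcell import *
import numpy as np, cv2
def world(f,u,v,z=None):
    """pixel arrays -> world; by depth map, or by plane height z"""
    u=np.atleast_1d(u).astype(float);v=np.atleast_1d(v).astype(float)
    xd=(u-f['cx'])/f['fx'];yd=(v-f['cy'])/f['fy'];x,y=xd.copy(),yd.copy()
    for _ in range(20):
        s=1+f['k1']*(x*x+y*y);x=xd/s;y=yd/s
    R=cv2.Rodrigues(np.array(f['rvec'],float))[0];t=np.array(f['tvec'],float).ravel()
    d=np.stack([x,y,np.ones_like(x)],-1)
    if z is None:
        D=f['z_map'][v.round().astype(int),u.round().astype(int)]
        return (d*D[:,None]-t)@R
    c=-R.T@t;w=d@R
    return c+w*((z-c[2])/w[:,2])[:,None]
E
python3 - <<'E'
from h import *
for n in('top','side'):
    f=grab_frame(n);np.savez(f'{n}0.npz',**f);cv2.imwrite(f'pics/{n}0.png',f['img'][:,:,::-1]);print(n,f['fx'],f['k1'],f['rvec'],f['tvec'])
print(get_state())
E
```

```text
top 368.70361373029084 -0.06538917273659865 [ 2.18979083 -2.15813449  0.04467136] [0.11089747 0.506087   1.17177495]
side 517.4114946612367 0.05690581161122609 [ 0.49706286 -2.59274163  1.39423494] [0.5216975  0.10431932 1.4745123 ]
{'time_s': 0.1, 'joint_pos': array([-1.28576586e+00,  4.86525230e-02,  9.77157532e-02,  1.62201239e+00,
        1.98212313e-05,  1.44302032e+00]), 'dq': array([-0.00026596, -0.00022014,  0.00492756, -0.0008778 ,  0.00061597,
        0.0001922 ]), 'effort': array([ 1.45342288e-03, -3.39852083e+01,  3.20935714e+01,  1.58322364e-02,
       -7.45487819e-05,  7.19647062e-06]), 'eef_pos': array([ 0.21046456, -0.48034533,  0.23022737]), 'ee_rot': array([ 9.78773803e-01,  2.04940682e-01, -7.46683026e-05, -1.07386713e-03]), 'ft_force': array([-0.82904188, -0.04959265, -0.09683057]), 'moment': array([ 0.04025859, -0.00124357,  0.00435723]), 'grip_force': 0.0, 'gripper_width': 0.08558013939131391}
```

View pics/top0.png

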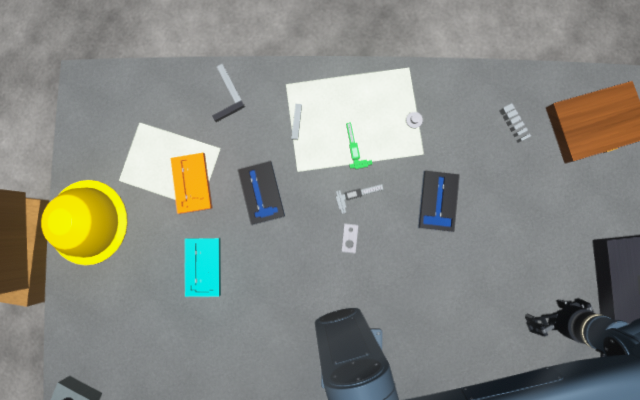

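View pics/side0.png

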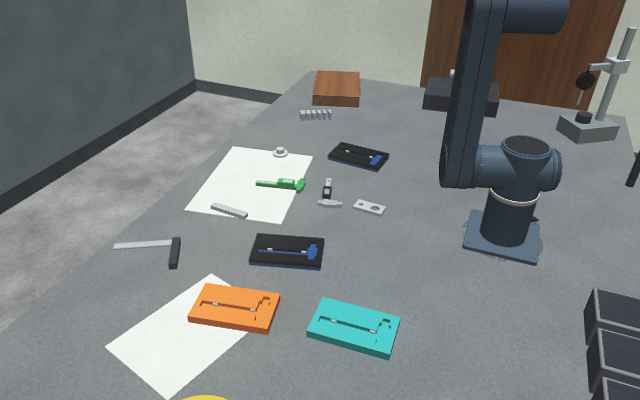

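The top view shows the steel caliper at about (357,195), jaws on the left. The caliper tray is black with a jawed blue cutout at (261,192), and the depth tray is at (439,200). The link (350,238), green caliper (355,150), parallel (296,122) and flange (414,120) are nearby. The side view shows the same layout, with the caliper at (328,192) and the tray at (288,250).

```bash
python3 - <<'E'
from h import *
a=np.load('top0.npz');b=np.load('side0.npz')
def crop(f,x0,y0,x1,y1,k):return cv2.resize(f['img'][y0:y1,x0:x1,::-1],None,fx=k,fy=k,interpolation=cv2.INTER_CUBIC)
A=np.vstack([np.hstack([crop(a,232,155,292,230,5),crop(a,325,165,395,240,5)]),np.hstack([crop(b,245,225,330,275,4),crop(b,305,165,355,215,4)])[:,:650].copy() if 0 else cv2.copyMakeBorder(np.hstack([crop(b,245,225,330,275,4),crop(b,305,165,355,215,4)]),0,0,0,110,cv2.BORDER_CONSTANT)])
cv2.imwrite('pics/c1.png',A);print(A.shape)
for n,u,v in(('tray',261,160+0),('traytop',247,175),('table',320,200),('cal',362,194),('link',350,230),('table2',300,200)):
    print(n,world(a,u,v).round(4))
im=a['img'].astype(int)
hsv=cv2.cvtColor(a['img'],cv2.COLOR_RGB2HSV)
m=(hsv[:,:,1]>120)&(im[:,:,2]>60);m[:,:232]=0;m[:,295:]=0;m[:150]=0;m[235:]=0
print(m.sum(),im[200,262],im[170,250],im[200,320],im[188,375],im[195,353])
E
```

```text
(575, 650, 3)
tray [[ 0.6366  0.3059 -0.0008]]
traytop [[0.5827 0.3462 0.0226]]
table [[ 0.5059  0.1077 -0.001 ]]
cal [[ 0.5262 -0.0283  0.0141]]
link [[0.4093 0.0086 0.0013]]
table2 [[0.5049 0.1733 0.0006]]
374 [ 68  78 102] [59 66 83] [139 143 143] [196 198 205] [197 201 203]
```

View pics/c1.png

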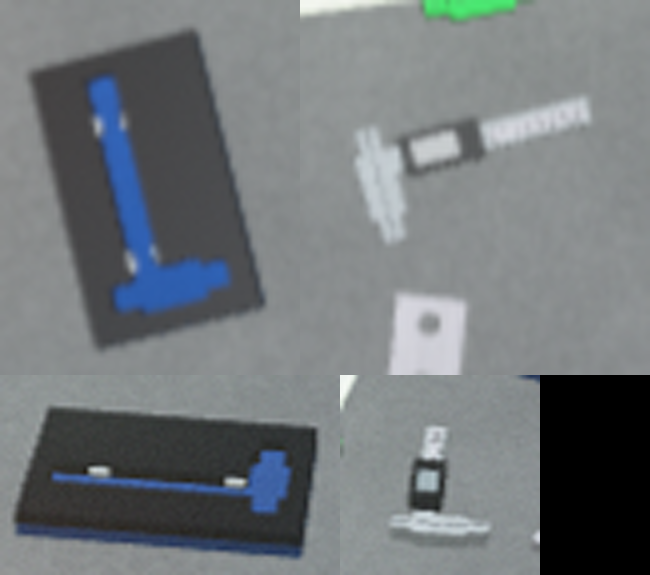

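The crops confirm it: the tray tail points up in the picture with the long jaw slot to the right. The caliper tail points right with the long jaw down. Next I fit pose models in both views.

```bash
cat > fit.py <<'E'
from h import *
from scipy.optimize import minimize
K=8
BL=[(-40,115,-8,8),(-40,-16,-34,8),(-35,-21,-50,24)]
def proj(f,P):
    q,_=cv2.projectPoints(np.asarray(P,float),np.array(f['rvec'],float),np.array(f['tvec'],float),np.array([[f['fx'],0,f['cx']],[0,f['fy'],f['cy']],[0,0,1.]]),np.array([f['k1'],0,0,0.]))
    return q[:,0]
def box(r,z0,z1,p):
    x0,x1,y0,y1=np.array(r)/1e3;c,s=np.cos(p[2]),np.sin(p[2])
    return np.array([(p[0]+c*x-s*y,p[1]+s*x+c*y,z) for z in(z0/1e3,z1/1e3) for x,y in((x0,y0),(x1,y0),(x1,y1),(x0,y1))])
def render(f,parts,p,roi):
    x0,y0,x1,y1=roi;M=np.full(((y1-y0)*K,(x1-x0)*K),np.nan,np.float32);M[:]=-1
    for r,z0,z1,val in parts:
        q=proj(f,box(r,z0,z1,p));h=cv2.convexHull(((q-[x0-.5,y0-.5])*K*16-8).round().astype(np.int32).reshape(-1,1,2))
        cv2.fillConvexPoly(M,h,val,shift=4)
    return M
def fit(views,parts,p0,n):
    # views: (frame, roi); each class takes its own mean brightness (lstsq)
    G=[(f,roi,f['img'][roi[1]:roi[3],roi[0]:roi[2]].astype(float).reshape(-1,3)) for f,roi in views]
    def cost(d):
        p=np.array(p0)+np.array(d)*[.01,.01,.1];e=0
        for f,roi,I in G:
            M=render(f,parts,p,roi);h,w=M.shape
            A=np.stack([cv2.resize((M==k).astype(np.float32),(w//K,h//K),interpolation=cv2.INTER_AREA).ravel() for k in [-1]+list(range(n))],1)
            A=cv2.GaussianBlur(A.reshape(h//K,w//K,-1),(0,0),.5).reshape(-1,n+1)
            c=np.linalg.lstsq(A,I,rcond=None)[0];e+=((I-A@c)**2).mean()
        return e
    best=min((minimize(cost,s,method='Nelder-Mead',options=dict(initial_simplex=np.array(s)+np.array([[0,0,0],[.8,0,0],[0,.8,0],[0,0,.8]]),xatol=5e-3,fatol=1e-3)) for s in([0,0,0],[-.5,-.5,-.5],[.5,-.5,.3])),key=lambda r:r.fun)
    return np.array(p0)+best.x*[.01,.01,.1],best.fun
CAL=[(r,0,13,0) for r in BL]+[((-10,42,-13,13),13,27,1),((0,28,-8,8),27,27,2)]
TRAY=[((-56,131,-68,44),0,20,0)]+[((a-1.5,b+1.5,c-1.5,d+1.5),20,20,1) for a,b,c,d in BL]
E
python3 - <<'E'
from fit import *
a=np.load('top0.npz');b=np.load('side0.npz')
a={k:a[k] for k in a};b={k:b[k] for k in b}
f=lambda u,v,z:world(a,u,v,z)[0,:2]
ch=f(344,200,.013);ct=f(383,187,.013);print(ch,ct)
th=f(265,212,.01);tt=f(252.5,174,.01)
def guess(h,t,):
    d=(t-h)/np.linalg.norm(t-h);return [*(h+d*.028),np.arctan2(d[1],d[0])]
Ra,Rb=(328,172,390,220),(312,172,345,210)
Ta,Tb=(232,155,292,230),(242,228,330,275)
for nm,P,g,V,n in(('cal',CAL,guess(ch,ct),((a,Ra),(b,Rb)),3),('tray',TRAY,guess(th,tt),((a,Ta),(b,Tb)),2)):
    print(nm,np.round(g,4))
    for v in(V[:1],V[1:],V):
        p,c=fit(v,P,g,n);print(p.round(4),round(c,1))
E
```

```text
[0.50601195 0.02967968] [ 0.55000391 -0.09633318]
cal [ 0.5152  0.0032 -1.2349]
[ 0.5212  0.0178 -1.2908] 26.1
[ 0.5222  0.0183 -1.2808] 257.5
[ 0.522   0.0182 -1.2903] 292.5
tray [0.4898 0.2957 0.3442]
[0.4877 0.3023 0.2678] 28.9
[0.4888 0.3033 0.2688] 184.7
[0.4885 0.3029 0.2675] 220.1
```

Both views agree to about 1 mm: the caliper is at (0.522, 0.018, -1.290) and the tray at (0.4885, 0.303, 0.2675). The grip point is therefore (0.5264, 0.0028), and the tool needs to turn by +1.44.

>>> {"api": "step_arm", "payload": {
  "rows": [
    [[6,3.16,4.83,-0.8,0.144],[6,3.16,4.83,-0.8,0.144],[6,3.16,4.83,-0.8,0.144],[6,3.16,4.83,-0.8,0.144],[6,3.16,4.83,-0.8,0.144]]
  ],
  "newtons": 50
}}

```text
time_s: 0.72
eef_pos: [0.3691, -0.2376, 0.1906]
ee_rot: [0.843, 0.538, 0.0, -0.0]
ft_force: [0.8, -0.3, -0.5]
gripper_width: 0.0599
grip_force: 0.0
```

>>> {"api": "step_arm", "payload": {
  "rows": [
    [[6,3.16,4.83,-0.8,0.144],[6,3.16,4.83,-0.8,0.144],[6,3.16,4.83,-0.8,0.144],[6,3.16,4.83,-0.8,0.144],[6,3.16,4.83,-0.8,0.144]]
  ]
}}

```text
time_s: 1.35
eef_pos: [0.5271, 0.0039, 0.1506]
ee_rot: [0.599, 0.801, -0.0, -0.0]
ft_force: [0.2, -0.7, 0.0]
gripper_width: 0.0601
grip_force: 0.0
```

>>> {"api": "step_arm", "payload": {
  "rows": [
    [[6,0,0,0,0],[6,0,0,0,0]]
  ]
}}

```text
time_s: 1.6
eef_pos: [0.526, 0.0021, 0.1507]
ee_rot: [0.601, 0.799, -0.001, -0.001]
ft_force: [0.2, -0.5, -0.5]
gripper_width: 0.0598
grip_force: 0.0
```

>>> {"api": "step_arm", "payload": {
  "rows": [
    [[6,0,0.05,-4.5,0],[6,0,0,-4,0],[6,0,0,-3,0],[6,0,0,-2,0],[6,0,0,-0.85,0]]
  ]
}}

```text
time_s: 2.22
eef_pos: [0.525, 0.0011, 0.0066]
ee_rot: [0.602, 0.799, -0.001, -0.001]
ft_force: [-0.3, 0.1, 0.1]
gripper_width: 0.0604
grip_force: 0.0
```

>>> {"api": "step_arm", "payload": {
  "rows": [
    [[6,0,0,0,0],[4,0,0,0,0],[3,0,0,0,0],[2,0,0,0,0],[2,0,0,0,0]]
  ]
}}

```text
time_s: 2.85
eef_pos: [0.5276, 0.0024, 0.0092]
ee_rot: [0.601, 0.8, 0.0, 0.001]
ft_force: [-0.9, -1.4, 6.2]
gripper_width: 0.0251
grip_force: 51.4
```

>>> {"api": "step_arm", "payload": {
  "rows": [
    [[2,0,0,0,0],[2,0,0,0,0]]
  ]
}}

```text
time_s: 3.1
eef_pos: [0.5276, 0.0024, 0.0092]
ee_rot: [0.601, 0.8, 0.0, 0.001]
ft_force: [-1.4, -0.6, 5.2]
gripper_width: 0.0253
grip_force: 51.4
```

>>> {"api": "step_arm", "payload": {
  "rows": [
    [[2,0,0,2,0],[2,0,0,4,0],[2,0,0,4,0],[2,0,0,0,0]]
  ]
}}

```text
time_s: 3.6
eef_pos: [0.5295, 0.0025, 0.1113]
ee_rot: [0.601, 0.8, 0.002, 0.003]
ft_force: [0.2, -0.8, -2.5]
gripper_width: 0.0251
grip_force: 50.5
```

Grasped: opening 25 mm, and about 2.5 N of weight. Now over to the tray with the turn.

>>> {"api": "step_arm", "payload": {
  "rows": [
    [[2,-0.26,3.4,0,0.173],[2,-0.26,3.4,0,0.173],[2,-0.26,3.4,0,0.173],[2,-0.26,3.4,0,0.173],[2,-0.26,3.4,0,0.173]]
  ]
}}

```text
time_s: 4.22
eef_pos: [0.5119, 0.1735, 0.1049]
ee_rot: [0.207, 0.978, -0.001, -0.002]
ft_force: [0.7, -0.2, -1.9]
gripper_width: 0.0251
grip_force: 50.4
```

>>> {"api": "step_arm", "payload": {
  "rows": [
    [[2,-0.26,3.4,0,0.173],[2,-0.26,3.4,0,0.173],[2,-0.26,3.4,0,0.173],[2,-0.26,3.3,0,0.173],[2,0,0,0,0]]
  ]
}}

```text
time_s: 4.85
eef_pos: [0.5013, 0.3093, 0.1048]
ee_rot: [-0.135, 0.991, -0.0, -0.002]
ft_force: [-0.6, -0.4, -2.9]
gripper_width: 0.0245
grip_force: 50.4
```

>>> {"api": "step_arm", "payload": {
  "rows": [
    [[2,0,0,0,0],[2,0,0,0,0]]
  ]
}}

```text
time_s: 5.1
eef_pos: [0.5029, 0.3065, 0.1068]
ee_rot: [-0.133, 0.991, -0.0, -0.001]
ft_force: [0.8, 0.5, -2.0]
gripper_width: 0.0248
grip_force: 50.4
```

```bash
python3 - <<'E'
from h import *
a=grab_frame('top');b=grab_frame('side')
np.savez('top1.npz',**a);np.savez('side1.npz',**b)
s=get_state();print(s['eef_pos'],s['ee_rot'],s['ft_force'],s['moment'])
c=lambda f,x0,y0,x1,y1:cv2.resize(f['img'][y0:y1,x0:x1,::-1],(400,400),interpolation=cv2.INTER_CUBIC)
cv2.imwrite('pics/c2.png',np.hstack([c(a,205,135,305,235),c(b,230,175,330,275)]))
E
```

```text
[0.50321914 0.3066874  0.10747451] [-1.32887923e-01  9.91131017e-01 -1.38715968e-04 -2.95556459e-04] [-0.32756597  0.61948438 -1.88827891] [ 0.03991439 -0.0150506  -0.07286809]
```

View pics/c2.png

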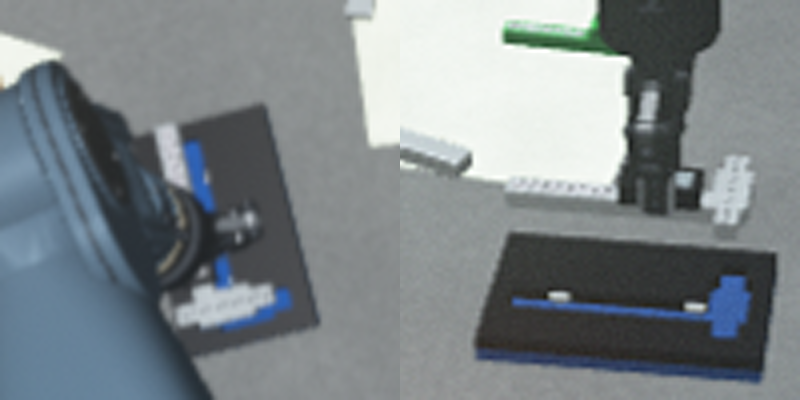

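Right way round and lined up: in the side view the jaw sits at about (413,222) above its slot, with the tail at (257,222). I'll lower it to just above the tray and measure against the black surface.

>>> {"api": "step_arm", "payload": {
  "rows": [
    [[2,0.05,0.05,-3,0],[2,0,0,-2.5,0],[2,0,0,-1.4,0],[2,0,0,-0.3,0],[2,0,0,0,0]]
  ]
}}

```text
time_s: 5.82
eef_pos: [0.5043, 0.3082, 0.0366]
ee_rot: [-0.134, 0.991, 0.0, 0.001]
ft_force: [0.3, 0.0, -3.2]
gripper_width: 0.025
grip_force: 50.3
```

```bash
python3 - <<'E'
from h import *
a=grab_frame('top');b=grab_frame('side')
np.savez('top2.npz',**a);np.savez('side2.npz',**b)
s=get_state();print(s['eef_pos'],s['ee_rot'],s['ft_force'],s['moment'])
c=lambda f,x0,y0,x1,y1:cv2.resize(f['img'][y0:y1,x0:x1,::-1],(400,400),interpolation=cv2.INTER_CUBIC)
cv2.imwrite('pics/c3.png',np.hstack([c(a,225,155,305,235),c(b,245,195,325,275)]))
E
```

```text
[0.50473183 0.30852645 0.03726546] [-1.33664733e-01  9.91025787e-01  3.96402908e-04  1.21329732e-03] [ 0.63193616 -0.86937249 -1.08508659] [ 0.02712827  0.0039425  -0.01643482]
```

View pics/c3.png

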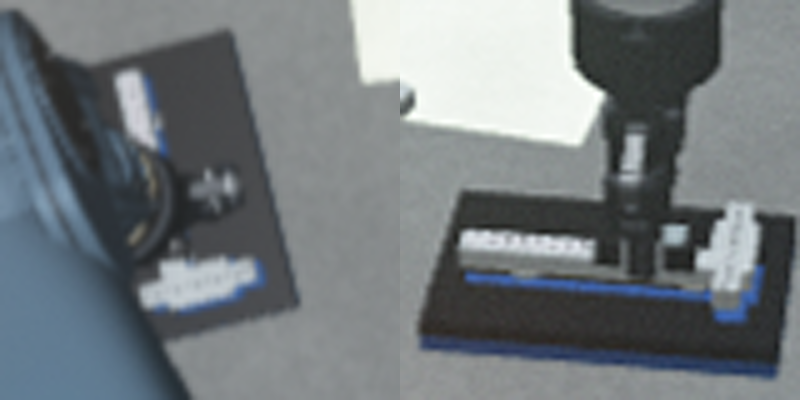

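```bash
cat > fit2.py <<'E'
from fit import *
def fit2(F,p0,zfix=None):
    # F: (frame, [rois]); red channel, blade sides 0, tops 1
    V=[(f,r) for f,rs in F for r in rs]
    def cost(d,full=False):
        x,y,w=np.array(p0[:3])+np.array(d[:3])*[.01,.01,.05];z=(p0[3]+d[3]*.01 if zfix is None else zfix)*1e3;e=0
        parts=[(r,z,z+13,0) for r in BL]+[((-10,42,-13,13),z+13,z+27,-1)]+[(r,z+13,z+13,1) for r in BL]+[((-10,42,-13,13),z+27,z+27,-1)]
        for f,rs in F:
            As=[];Is=[]
            for roi in rs:
                M=render(f,parts,(x,y,w),roi);h,wd=M.shape
                A=np.stack([cv2.GaussianBlur(cv2.resize((M==k).astype(np.float32),(wd//K,h//K),interpolation=cv2.INTER_AREA),(0,0),.5).ravel() for k in(-1,0,1)],1)
                As.append(A);Is.append(f['img'][roi[1]:roi[3],roi[0]:roi[2],0].astype(float).ravel())
            A=np.vstack(As);I=np.hstack(Is);c=np.linalg.lstsq(A,I,rcond=None)[0];e+=((I-A@c)**2).mean()
        return e
    S=np.vstack([np.zeros(4),np.eye(4)*.5])
    r=min((minimize(cost,np.array(s),method='Nelder-Mead',options=dict(initial_simplex=S+s,xatol=5e-3,fatol=1e-2,maxiter=600)) for s in([0,0,0,0],[-.3,-.3,-.3,-.3])),key=lambda r:r.fun)
    return (np.array(p0)+r.x*[.01,.01,.05,.01]).round(4),round(r.fun,1)
E
python3 - <<'E'
from fit2 import *
L=lambda n:{k:v for k,v in np.load(n).items()}
a,b=L('top2.npz'),L('side2.npz')
Ra=[(245,165,256,187),(255,207,280,218)];Rb=[(256,238,282,255),(306,233,320,262)]
p0=[.489,.303,.2675,.027]
print(fit2([(a,Ra)],p0,.027),fit2([(b,Rb)],p0,.027),fit2([(b,Rb)],p0),fit2([(a,Ra),(b,Rb)],p0))
E
```

```text
(array([0.4886, 0.3039, 0.2606, 0.0205]), np.float64(401.8)) (array([0.4905, 0.3032, 0.2677, 0.0293]), np.float64(417.0)) (array([0.4913, 0.301 , 0.2675, 0.0251]), np.float64(416.9)) (array([0.4896, 0.3041, 0.2644, 0.0278]), np.float64(874.3))
```

The caliper sits about 1 mm too far in +x and +y relative to the tray. I'll correct that and lower it gently.

>>> {"api": "step_arm", "payload": {
  "rows": [
    [[2,-0.12,-0.1,0,0.003],[2,0,0,-0.4,0],[2,0,0,-0.3,0],[2,0,0,-0.1,0],[2,0,0,0,0]]
  ]
}}

```text
time_s: 6.55
eef_pos: [0.5023, 0.307, 0.0275]
ee_rot: [-0.135, 0.991, -0.0, -0.0]
ft_force: [-1.0, 0.6, -2.6]
gripper_width: 0.0247
grip_force: 50.4
```

>>> {"api": "step_arm", "payload": {
  "rows": [
    [[2,0,0,-0.1,0],[2,0,0,0,0],[2,0,0,0,0]]
  ]
}}

```text
time_s: 6.92
eef_pos: [0.5025, 0.3071, 0.0269]
ee_rot: [-0.135, 0.991, -0.0, 0.0]
ft_force: [-0.1, 0.6, -1.9]
gripper_width: 0.0248
grip_force: 50.4
```

>>> {"api": "step_arm", "payload": {
  "rows": [
    [[2,0,0,-0.1,0],[2,0,0,0,0]]
  ]
}}

```text
time_s: 7.18
eef_pos: [0.5028, 0.3072, 0.0263]
ee_rot: [-0.135, 0.991, 0.0, 0.0]
ft_force: [-0.6, -0.2, -0.4]
gripper_width: 0.025
grip_force: 50.7
```

```bash
python3 - <<'E'
from fit2 import *
a=grab_frame('top');b=grab_frame('side')
s=get_state();print(s['eef_pos'],s['ft_force'],s['moment'])
Ra=[(245,165,256,187),(255,207,280,218)];Rb=[(256,239,282,258),(306,235,320,264)]
p0=[.489,.303,.2675,.017]
print(fit2([(a,Ra)],p0,.017),fit2([(b,Rb)],p0,.017),fit2([(a,Ra),(b,Rb)],p0))
c=lambda f,x0,y0,x1,y1:cv2.resize(f['img'][y0:y1,x0:x1,::-1],(400,400),interpolation=cv2.INTER_CUBIC)
cv2.imwrite('pics/c4.png',np.hstack([c(a,225,155,305,235),c(b,245,205,325,285)]))
E
```

```text
[0.50278269 0.30723317 0.02626848] [ 0.85706833 -0.32272021 -0.52743755] [-0.05448286  0.05290391  0.07047115]
(array([0.4869, 0.3028, 0.2638, 0.0226]), np.float64(332.7)) (array([0.4882, 0.3034, 0.2643, 0.0217]), np.float64(309.0)) (array([0.4875, 0.3033, 0.2649, 0.0171]), np.float64(686.6))
```

View pics/c4.png

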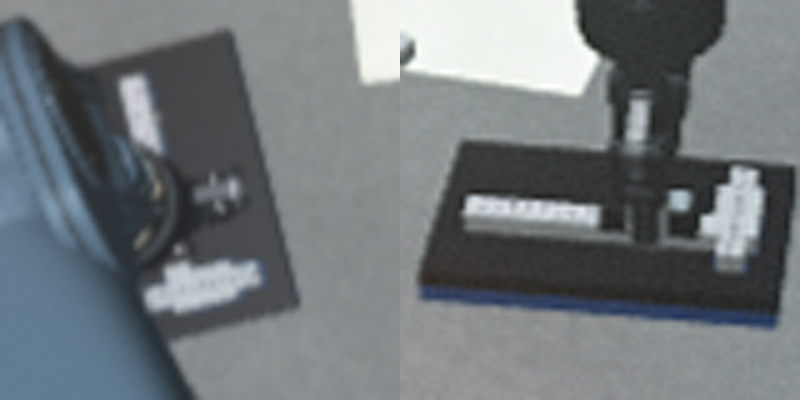

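The caliper lies level over the cutout with no blue showing around it. Its underside is at about 17 mm and its weight is off the arm, so it rests on the rollers. I'll let go.

>>> {"api": "step_arm", "payload": {
  "rows": [
    [[3,0,0,0,0],[4,0,0,0,0],[4,0,0,0,0],[4,0,0,0,0],[4,0,0,0,0]]
  ]
}}

```text
time_s: 7.9
eef_pos: [0.5025, 0.3071, 0.0258]
ee_rot: [-0.135, 0.991, 0.0, 0.0]
ft_force: [-0.1, -0.7, -0.7]
gripper_width: 0.04
grip_force: 0.0
```

>>> {"api": "step_arm", "payload": {
  "rows": [
    [[4,0,0,2,0],[4,0,0,3,0],[4,0,0,4,0],[3,0,0,0,0],[0,0,0,0,0]]
  ]
}}

```text
time_s: 8.52
eef_pos: [0.5024, 0.3071, 0.1156]
ee_rot: [-0.135, 0.991, -0.0, -0.0]
ft_force: [0.0, -0.4, -0.9]
gripper_width: 0.013
grip_force: 0.0
```

```bash
python3 - <<'E'
from fit2 import *
a=grab_frame('top');b=grab_frame('side')
np.savez('top3.npz',**a);np.savez('side3.npz',**b)
s=get_state();print(s['eef_pos'],s['ft_force'],s['gripper_width'])
Ra=[(245,165,256,187),(255,207,280,218)];Rb=[(256,239,282,258),(306,235,320,264)]
p0=[.489,.303,.2675,.017]
print(fit2([(a,Ra)],p0,.017),fit2([(b,Rb)],p0,.017),fit2([(a,Ra),(b,Rb)],p0))
c=lambda f,x0,y0,x1,y1:cv2.resize(f['img'][y0:y1,x0:x1,::-1],(400,400),interpolation=cv2.INTER_CUBIC)
cv2.imwrite('pics/c5.png',np.hstack([c(a,225,155,305,235),c(b,245,205,325,285)]))
E
```

```text
[0.50151927 0.30666857 0.11413028] [ 0.37386734  0.63167647 -0.74376562] 0.0004608415314784121
(array([0.4869, 0.3017, 0.2679, 0.0123]), np.float64(246.9)) (array([0.4876, 0.3064, 0.2365, 0.0245]), np.float64(517.7)) (array([0.4876, 0.3029, 0.2595, 0.0155]), np.float64(841.4))
```

View pics/c5.png

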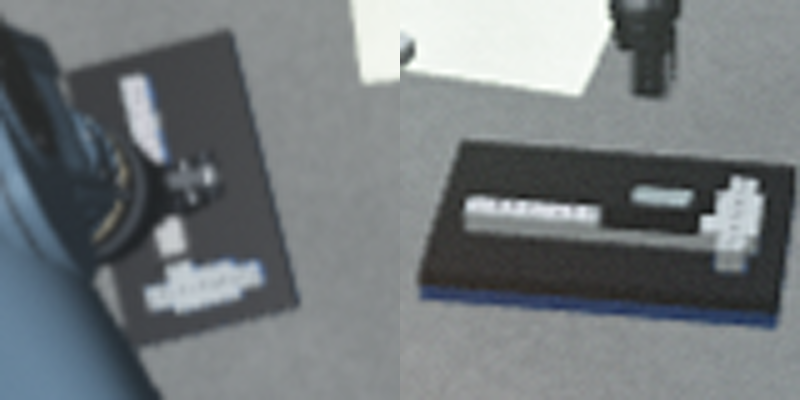

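The tail stands as before, but the jaw end looks slightly lower in the side view (jaw tip at crop (730,265) against (730,265) earlier, top edge 10 px lower). I'll measure the heights with depth.

```bash
python3 - <<'E'
from fit2 import *
from workcell import *
F=[grab_frame('top') for _ in range(3)];G=[grab_frame('side') for _ in range(3)]
c,s=np.cos(.2665),np.sin(.2665);O=np.array([.4882,.303])
loc=lambda x,y:O+[c*x-s*y,s*x+c*y]
for fr,n in((F,'top'),(G,'side')):
    f=fr[0]
    D=np.median([g['z_map'] for g in fr],0);f['z_map']=D
    v,u=np.mgrid[155:235,225:305] if n=='top' else np.mgrid[215:280,240:330]
    P=world(f,u.ravel(),v.ravel());q=P[:,:2]-O;X=(c*q[:,0]+s*q[:,1])*1e3;Y=(-s*q[:,0]+c*q[:,1])*1e3;Z=P[:,2]*1e3
    bright=f['img'][v.ravel(),u.ravel(),0]>150
    for nm,m in(('head',(X>-38)&(X<-18)&(Y>-46)&(Y<20)&bright),('headmid',(X>-38)&(X<-18)&(abs(Y)<7)&bright),('jawtip',(X>-33)&(X<-23)&(Y<-36)&(Y>-48)&bright),('short',(X>-33)&(X<-23)&(Y<22)&(Y>9)&bright),('beam50',(X>48)&(X<75)&(abs(Y)<6)&bright),('tail',(X>85)&(X<112)&(abs(Y)<6)&bright),('trayL',(X>0)&(X<125)&(Y<-25)&(Y>-65)),('trayU',(X>-10)&(X<125)&(Y>22)&(Y<40))):
        if m.sum():print(n,nm,m.sum(),np.median(Z[m]).round(1),Z[m].std().round(1),X[m].mean().round(1),Y[m].mean().round(1))
E
```

```text
top head 112 29.6 3.0 -28.3 -13.3
top headmid 27 31.0 1.4 -27.8 -0.2
top jawtip 11 24.7 1.7 -28.2 -42.6
top short 12 33.3 1.8 -28.6 14.9
top beam50 13 30.8 1.6 68.3 -1.0
top tail 28 31.6 1.5 98.1 -0.1
top trayL 977 208.7 204.9 39.3 -42.2
top trayU 75 21.3 1.6 77.0 30.1
side head 89 28.7 2.7 -27.8 -11.2
side headmid 23 29.9 1.5 -28.6 0.0
side jawtip 8 23.5 1.2 -28.5 -42.6
side short 9 32.4 0.7 -27.5 14.9
side beam50 27 30.5 1.0 61.3 1.0
side tail 21 30.4 1.0 98.1 0.8
side trayL 339 20.4 1.2 70.6 -47.1
side trayU 229 20.3 1.2 57.8 31.1
```

The caliper is rolled: the long jaw tip is already on the floor and the short jaw is high, with the beam underside at about 17 mm. That is acceptable for a laid-in part. I'll press from above with closed fingers, first on the housing at x≈8 near the front rollers, then on the beam at x≈70.

>>> {"api": "step_arm", "payload": {
  "rows": [
    [[0,-0.7,-0.2,-3,0],[0,0,0,-2.5,0],[0,0,0,-0.9,0],[0,0,0,0,0],[0,0,0,0,0]]
  ]
}}

```text
time_s: 9.55
eef_pos: [0.4965, 0.3055, 0.0532]
ee_rot: [-0.135, 0.991, 0.0, 0.001]
ft_force: [-0.1, -0.0, 0.6]
gripper_width: -0.0001
grip_force: 0.0
```

>>> {"api": "step_arm", "payload": {
  "rows": [
    [[0,0,0,-0.3,0],[0,0,0,-0.3,0],[0,0,0,0,0]]
  ]
}}

```text
time_s: 9.93
eef_pos: [0.4953, 0.305, 0.0456]
ee_rot: [-0.135, 0.991, -0.0, -0.0]
ft_force: [0.3, -0.8, -0.8]
gripper_width: 0.0001
grip_force: 0.0
```

>>> {"api": "step_arm", "payload": {
  "rows": [
    [[0,0,0,-0.15,0],[0,0,0,-0.15,0],[0,0,0,0,0]]
  ]
}}

```text
time_s: 10.3
eef_pos: [0.4957, 0.3054, 0.0442]
ee_rot: [-0.135, 0.991, 0.0, 0.0]
ft_force: [-2.3, -1.3, 6.3]
gripper_width: -0.0002
grip_force: 2.7
```

>>> {"api": "step_arm", "payload": {
  "rows": [
    [[0,0,0,-0.15,0],[0,0,0,0,0]]
  ]
}}

```text
time_s: 10.55
eef_pos: [0.4959, 0.3057, 0.0438]
ee_rot: [-0.135, 0.991, 0.001, 0.001]
ft_force: [-3.0, -0.7, 8.4]
gripper_width: 0.0002
grip_force: 4.4
```

>>> {"api": "step_arm", "payload": {
  "rows": [
    [[0,0,0,-0.15,0],[0,0,0,0,0]]
  ]
}}

```text
time_s: 10.8
eef_pos: [0.496, 0.3062, 0.0419]
ee_rot: [-0.135, 0.991, 0.001, 0.001]
ft_force: [-2.0, 0.2, 4.0]
gripper_width: -0.0003
grip_force: 2.4
```

>>> {"api": "step_arm", "payload": {
  "rows": [
    [[0,0,0,-0.15,0],[0,0,0,0,0]]
  ]
}}

```text
time_s: 11.05
eef_pos: [0.4956, 0.3069, 0.0398]
ee_rot: [-0.136, 0.991, 0.002, 0.001]
ft_force: [-3.5, 2.4, 5.6]
gripper_width: 0.0003
grip_force: 3.1
```

>>> {"api": "step_arm", "payload": {
  "rows": [
    [[0,0,0,-0.15,0],[0,0,0,0,0]]
  ]
}}

```text
time_s: 11.3
eef_pos: [0.4957, 0.307, 0.0396]
ee_rot: [-0.136, 0.991, 0.002, 0.001]
ft_force: [-5.7, 2.1, 11.7]
gripper_width: -0.0001
grip_force: 5.6
```

>>> {"api": "step_arm", "payload": {
  "rows": [
    [[0,0,0,-0.15,0],[0,0,0,0,0]]
  ]
}}

```text
time_s: 11.55
eef_pos: [0.4965, 0.3069, 0.0386]
ee_rot: [-0.136, 0.991, 0.002, 0.002]
ft_force: [-1.4, 2.0, 6.3]
gripper_width: 0.0003
grip_force: 3.1
```

>>> {"api": "step_arm", "payload": {
  "rows": [
    [[0,0,0,-0.15,0],[0,0,0,0,0]]
  ]
}}

```text
time_s: 11.8
eef_pos: [0.4972, 0.3072, 0.0371]
ee_rot: [-0.136, 0.991, 0.002, 0.002]
ft_force: [-0.9, 1.6, 10.3]
gripper_width: -0.0003
grip_force: 5.0
```

>>> {"api": "step_arm", "payload": {
  "rows": [
    [[0,0,0,-0.15,0],[0,0,0,0,0]]
  ]
}}

```text
time_s: 12.05
eef_pos: [0.4972, 0.3072, 0.037]
ee_rot: [-0.136, 0.991, 0.002, 0.003]
ft_force: [-3.9, 0.8, 15.1]
gripper_width: 0.0002
grip_force: 7.8
```

The front is down at TCP z = 37.0 mm with a stiff 15 N, which matches the housing's home height. Next, the tail side.

>>> {"api": "step_arm", "payload": {
  "rows": [
    [[0,0,0,2.5,0],[0,2.9,0.7,0,0],[0,2.95,0.7,0,0],[0,0,0,0,0],[0,0,0,0,0]]
  ]
}}

```text
time_s: 12.68
eef_pos: [0.5532, 0.3187, 0.0565]
ee_rot: [-0.135, 0.991, -0.0, -0.001]
ft_force: [0.1, -0.5, 0.2]
gripper_width: 0.0002
grip_force: 0.0
```

```bash
cat > hz.py <<'E'
from fit2 import *
def heights():
    c,s=np.cos(.2665),np.sin(.2665);O=np.array([.4882,.303])
    for n in('top','side'):
        fr=[grab_frame(n) for _ in range(3)];f=fr[0];f['z_map']=np.median([g['z_map'] for g in fr],0)
        v,u=np.mgrid[155:235,225:305] if n=='top' else np.mgrid[215:280,240:330]
        P=world(f,u.ravel(),v.ravel());q=P[:,:2]-O;X=(c*q[:,0]+s*q[:,1])*1e3;Y=(-s*q[:,0]+c*q[:,1])*1e3;Z=P[:,2]*1e3
        B=(f['img'][v.ravel(),u.ravel(),0]>150)&(Z<45)
        for nm,m in(('headmid',(X>-38)&(X<-18)&(abs(Y)<7)&B),('jawtip',(X>-33)&(X<-23)&(Y<-36)&(Y>-48)&B),('short',(X>-33)&(X<-23)&(Y<22)&(Y>9)&B),('beam',(X>48)&(X<75)&(abs(Y)<6)&B),('tail',(X>85)&(X<112)&(abs(Y)<6)&B),('tray',(X>-10)&(X<125)&(Y>22)&(Y<40)&(Z<40))):
            if m.sum():print(n,nm,m.sum(),np.median(Z[m]).round(1),end=' | ')
        print()
    return f
E
python3 -c "
from hz import *
heights();s=get_state();print(s['eef_pos'],s['ft_force'])"
```

```text
top headmid 28 24.4 | top jawtip 13 23.8 | top short 1 25.5 | top beam 14 24.8 | top tray 23 21.3 | 
side headmid 29 23.4 | side jawtip 9 23.4 | side short 12 23.9 | side beam 27 23.7 | side tail 29 24.0 | side tray 238 20.8 | 
[0.55350719 0.31907194 0.05744717] [-0.06134591 -0.7735565  -0.25182497]
```

Everything now reads about 23–24 mm (home is 23). I'll confirm with a firm press on the beam near the tail, then near the head.

>>> {"api": "step_arm", "payload": {
  "rows": [
    [[0,0.2,0.2,-1.8,0],[0,0,0,-1.2,0],[0,0,0,-0.2,0],[0,0,0,0,0]]
  ]
}}

```text
time_s: 13.48
eef_pos: [0.5555, 0.3208, 0.0245]
ee_rot: [-0.135, 0.991, -0.0, -0.001]
ft_force: [0.2, 0.2, 0.3]
gripper_width: 0.0002
grip_force: 0.0
```

>>> {"api": "step_arm", "payload": {
  "rows": [
    [[0,0,0,-0.15,0],[0,0,0,-0.15,0],[0,0,0,0,0]]
  ]
}}

```text
time_s: 13.85
eef_pos: [0.5563, 0.3212, 0.0231]
ee_rot: [-0.135, 0.991, 0.0, 0.0]
ft_force: [-1.2, -0.4, 3.1]
gripper_width: 0.0002
grip_force: 1.6
```

>>> {"api": "step_arm", "payload": {
  "rows": [
    [[0,0,0,-0.15,0],[0,0,0,0,0]]
  ]
}}

```text
time_s: 14.1
eef_pos: [0.5563, 0.3212, 0.0231]
ee_rot: [-0.135, 0.991, 0.0, 0.001]
ft_force: [-3.7, -1.8, 8.6]
gripper_width: -0.0001
grip_force: 4.2
```

>>> {"api": "step_arm", "payload": {
  "rows": [
    [[0,0,0,-0.15,0],[0,0,0,0,0],[0,0,0,3.5,0],[0,-4.7,-1.3,0,0],[0,-4.75,-1.3,0,0]]
  ]
}}

```text
time_s: 14.72
eef_pos: [0.4615, 0.2951, 0.0549]
ee_rot: [-0.135, 0.991, 0.0, 0.001]
ft_force: [0.3, -0.2, 0.2]
gripper_width: -0.0001
grip_force: 0.0
```

>>> {"api": "step_arm", "payload": {
  "rows": [
    [[0,0,0,0,0],[0,0,0,0,0],[0,0,0,-1.7,0],[0,0,0,-1.0,0],[0,0,0,0,0]]
  ]
}}

```text
time_s: 15.35
eef_pos: [0.4607, 0.2945, 0.0252]
ee_rot: [-0.135, 0.991, -0.001, -0.002]
ft_force: [0.3, 0.2, 0.3]
gripper_width: -0.0002
grip_force: 0.0
```

>>> {"api": "step_arm", "payload": {
  "rows": [
    [[0,0,0,-0.2,0],[0,0,0,-0.2,0],[0,0,0,0,0]]
  ]
}}

```text
time_s: 15.72
eef_pos: [0.4616, 0.2952, 0.0234]
ee_rot: [-0.135, 0.991, 0.0, 0.0]
ft_force: [1.2, -0.1, -0.2]
gripper_width: -0.0001
grip_force: 0.0
```

>>> {"api": "step_arm", "payload": {
  "rows": [
    [[0,0,0,-0.15,0],[0,0,0,0,0]]
  ]
}}

```text
time_s: 15.98
eef_pos: [0.4618, 0.2953, 0.0231]
ee_rot: [-0.135, 0.991, 0.0, 0.001]
ft_force: [-2.3, -1.2, 5.4]
gripper_width: 0.0
grip_force: 2.6
```

>>> {"api": "step_arm", "payload": {
  "rows": [
    [[0,0,0,-0.15,0],[0,0,0,0,0]]
  ]
}}

```text
time_s: 16.23
eef_pos: [0.4619, 0.2953, 0.0231]
ee_rot: [-0.135, 0.991, 0.0, 0.001]
ft_force: [-3.9, -2.9, 12.2]
gripper_width: 0.0001
grip_force: 5.8
```

>>> {"api": "step_arm", "payload": {
  "rows": [
    [[0,0,0,3,0],[0,0,0,5,0],[0,0,0,5,0],[0,0,0,0,0]]
  ]
}}

```text
time_s: 16.73
eef_pos: [0.4649, 0.2968, 0.1563]
ee_rot: [-0.135, 0.991, 0.002, 0.005]
ft_force: [0.2, 0.6, -0.7]
gripper_width: -0.0005
grip_force: 0.0
```

```bash
python3 -c "
from hz import *
heights();s=get_state();print(s['eef_pos'],s['ft_force'])
a=grab_frame('top');b=grab_frame('side')
Rb=[(256,239,282,262),(306,235,320,268)]
print(fit2([(b,Rb)],[.489,.303,.2675,.01],.01))
c=lambda f,x0,y0,x1,y1:cv2.resize(f['img'][y0:y1,x0:x1,::-1],(400,400),interpolation=cv2.INTER_CUBIC)
cv2.imwrite('pics/c6.png',np.hstack([c(a,225,155,305,235),c(b,245,205,325,285)]))"
```

```text
top headmid 20 24.3 | top jawtip 12 23.0 | top short 5 23.2 | top beam 29 24.7 | top tail 30 24.5 | top tray 140 21.1 | 
side headmid 26 23.5 | side jawtip 8 23.4 | side short 13 23.2 | side beam 30 23.7 | side tail 32 23.8 | side tray 231 20.5 | 
[0.46031928 0.29451517 0.14807603] [0.60907858 0.72897926 0.8110984 ]
(array([0.4901, 0.3033, 0.2708, 0.012 ]), np.float64(305.6))
```

View pics/c6.png

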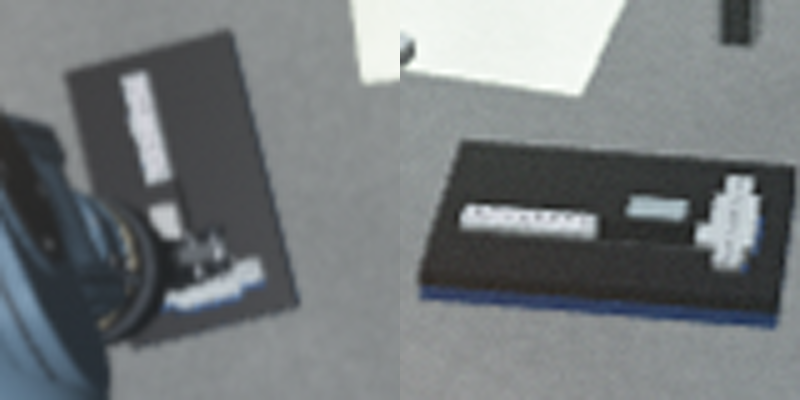

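The caliper sits flush: head and tail both stand about 3 mm above the tray top, and the presses were stiff at 23.1 mm. The gripper is well clear.

```bash
python3 -c "
from workcell import *
print(close_job())"
```

```text
the job is handed in; nothing more can be done
None
```

The caliper is in its own tray, display up and the right way round, with jaw end and tail both pressed to the recess floor, and the job is handed in (about 17 s of the 48 s used); no verdict came back.

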